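Test a powered cross sign with a sprung tester

TASK

First switch on the LED power supply by swinging its red-balled lever right over to the other side. Then take the orange tester out of its blue stand and hold its sprung metal tip on the red-ringed brass contact in the middle of the green cross sign, with the tester square to the sign's sloping face and pressed lightly, so that the tip is partly pushed in but not bottomed. Finish while still holding it steadily there in the gripper, and leave the other things on the bench where they are.

Things in the scene. Friction and masses are not known exactly. Their poses are not given: they have to be found in the camera images.
- supply: Aluminium LED power supply, fixed: case 110 x 100 mm, 44 mm high. Origin at the centre of its underside; x axis level from the lever's off side to its on side (roughly away from the robot). Two black cheeks beside the lever: 50 mm long in x, tops 62 mm above the bench, outer faces 23 mm either side in y. The supply and the stand may swap sides of the bench.
- supply_pivot (a point): Pivot of the lever, on the supply's centre line, 54 mm above the bench. Axes as the supply: x level from the off side to the on side, z up; the lever turns about y.
- lever_ball (a point): Centre of the red ball (22 mm diameter) on the end of the 10 mm thick steel lever, 62 mm from the pivot. Off: ball 30 mm to the -x side of the pivot and about 108 mm above the bench; on: 30 mm to the +x side, same height.
- lever (a joint): Lever angle in rad: 0 = off (leaning towards the robot, at its stop), 1.0 = on (leaning away, at its stop). Stiff friction hinge: about 2 N at the ball moves it and it stays where it is left, so push it until it meets the on stop. It starts between 0 and 0.15.
- stand: Blue upright tester stand, fixed to the bench: foot 90 x 90 x 8 mm, column 44 x 44 mm, 85 mm high, with a 24 mm square hole straight down. Origin at the centre of its underside, z up.
- tester: Orange and black tester, loose, about 130 g, tip down in the stand. Origin at the end of the fully extended tip, z from tip to handle. From the tip: steel rod 6 mm thick to 26 mm, black nose 12 mm thick to 48, square shaft 20 x 20 to 75, flange 34 x 34 to 80 (rests on the stand), orange handle 20 x 20 to 142, sides along x and y. Lift it 90 mm to clear the stand.
- tester_grip (a point): Middle of the orange handle, 113 mm from the end of the tip along the tester's axis: the place to grip.
- tester_point (a point): End of the tester's sprung tip (moves with the tip).
- tester_tip (a joint): How far the tester's tip is pushed in, m: 0 = fully out, 0.012 = bottomed. Spring: starts to move at 0.8 N, 0.4 N more for each mm, 5.6 N when bottomed.
- contact: Round brass contact, 26 mm diameter, 3 mm proud in the middle of the white face of the green cross sign (180 mm across, arms 62 mm wide), with a red ring 42 mm across round it. Fixed. Origin at the centre of its exposed face, about 102 mm above the bench; z straight out of the face, which slopes 25 degrees from level, facing up and towards the robot; x up the slope.
- easel: Plywood easel, 200 x 200 mm, that carries the sign; fixed to the bench, 137 mm high at its back with the sign. Origin at the centre of its underside; it slopes up towards its +x.
- shell: Bystander: loose white plastic ring-shaped sign shell, 100 mm diameter, 40 mm high; origin at the centre of its underside.
- glue: Bystander: loose white glue bottle with a red cap, 54 mm diameter, 150 mm high; origin at the centre of its underside.
- tape: Bystander: loose yellow roll of tape, 90 mm diameter, 24 mm high, lying flat; origin at the centre of its underside.
Things that resemble listed ones, but are neither listed nor needed, are in the scene too. There is more than one size of the tester; the job needs the larger. Several things have the shape of the stand; the one meant has the colours described above.

How it is judged:
On the way, in this order (a step that is already met when the one before it is completed fails the run):
1. the supply is switched on (lever past 0.8 rad) while the tester is still in its stand (value of joint lever above 0.8 rad), for 0.2 s.
2. the tester is lifted clear of its stand (tip above the stand's top) (z of tester_point in the frame of stand above 0.088 m), for 0.1 s.
At the end, for the whole second after the job is handed in: The lever is on (over 0.8 rad); the gripper holds the tester; its tip touches the brass contact within 15 mm of the centre with 0.8 to 9 N, pushed in 1 to 11.5 mm; the tester's axis is within 0.16 rad (9 degrees) of square to the sign's face; it is still (under 20 mm/s) (value of joint lever above 0.8 rad and contact force between tester and contact between 0.8 and 9 N and value of joint tester_tip between 0.001 and 0.0115 m and distance between tester_point and contact below 0.015 m and angle between the z axis of tester and the z axis of contact, either way round below 0.16 rad and contact force between the fingers and tester above 2 N and linear speed of tester below 0.02 m/s); the arm keeps its last pose, push and grip.
It fails at once if the tester is pushed or knocked against the sign with more than 15 N (contact force between tester and easel above 15 N or contact force between tester and contact above 15 N).
It fails at once if a bystander (shell, glue bottle, tape) is moved by more than 30 mm (distance of any of shell, glue, tape from where it was at the start of the episode above 0.03 m).
It also fails if it takes over 51 s, if anything falls off the work surface, if the arm or the gripper's body presses on something with over 40 N, if the wrist force passes 120 N, or if a joint passes its speed limit or range.

ROBOT

A 6-joint arm with a two-finger parallel gripper is mounted at the origin on the work surface. World frame = base frame: x ahead of the robot, y to its left, z up, the work surface at z = 0. Lengths are in m, angles in rad, forces in N, time in s.
With the tool pointing down it reaches from about 0.425 to 0.95 m from the base axis. Payload 3.5 kg.
Tool frame: the origin (TCP) lies between the finger pads; the fingertips stand 25 mm ahead of it and the grasp point (between the pads) lies 6 mm ahead of it (ctrl.finger_overhang is the distance from the TCP to the fingertips, in m); x points along the fingers, y is the direction in which the jaws open and shut, and the axes are right-handed (so a half turn about x gives the same grasp; the last joint's range is limited). The gripper opens to 85 mm and grips with 20 to 120 N. Pads are 22 mm wide; open, the fingers measure 114 mm over their backs; the gripper's body (76 mm by 85 mm) begins 54 mm behind the grasp point. The pads swing forward as they close: fully open they stand 13 mm farther back than shut.
Start: joints at [1.079, 0.286, 1.577, -0, 1.279, -0.15], TCP at [0.226, 0.636, 0.256] pointing down, gripper open.
Joint ranges: [-2.77, 2.77], [-0.9, 2.22], [0.21, 2.48], [-1.53, 4.67], [0.24, 2.81], [-2.84, 2.84]. Speed limits (rad/s): [2.79, 2.79, 3.14, 3.14, 3.14, 3.14].

INTERFACE

Orientations are given as a unit quaternion [x, y, z, w].
In Python, from plant import ctrl gives the robot as it stands.
- The arm moves only by the tool play_rows, never from a script. Its argument "targets" is a list of rows, each an object with "delta_pos": the shift along the world's x, y, z normalised to -1 to 1, where 1 is 1000 mm, a list of three; "delta_rot": the turn, a rotation vector about the world's x, y, z normalised to -1 to 1, where 1 is pi rad, a list of three; "claw": the finger opening in mm, from 0 to 85.4. In form: [{"delta_pos": [tx, ty, tz], "delta_rot": [wx, wy, wz], "claw": claw}, ...]. A call has 1 to 20 rows; each row is the pose to reach, as a shift and turn from the pose measured when the call began, turning the shorter way round; what a row does not reach only later rows make up. A row lasts 1/12 s, in which the tool goes at most 41.7 mm and 7.16 degrees, less where a joint would pass 70% of its speed; a pose out of reach is approached as far as the arm can. A call with a number of a shift or a turn outside -1 to 1 is refused whole. A call with a gripper value outside its range is refused whole. The fingers move at their own pace and stop on an object; "newtons" is the grip in N (left out, the last holds). Time passes only in rows, so rows that repeat a pose let the fingers close. It gives the time, the measured TCP pose, the force and the opening at its end, in the units of the state.
- ctrl.get_state(): the state, without advancing time (a new reading comes with each control period).
- ctrl.read_camera(name): name is "scene" or "top" or "wrist"; returns the picture (384x512x3 uint8, blue, green, red); there is no depth.
- ctrl.calibration(name): a dict with "fx", "fy", "cx", "cy" (pixels), "camera_from_world" (4x4, takes a point from world to camera coordinates). Camera axes: x right, y down, z forward; pixel columns grow to the right and rows downward; lengths in m; the calibration is good to about 2 mm. A picture is of the moment at which its call begins: read the wrist's pose just before it. calibration takes no time and is no camera call; for the wrist camera it gives the pose at the moment of the call.
- ctrl.sign_off(): hands the job in, once; it reports no verdict.
The state is a dict: "time": time; "qpos": joint angles; "dq": joint speeds; "joint_efforts": joint torques, N m; "eef_pos": TCP position; "tcp_rot": TCP orientation; "contact_force": force on the tool from outside, world axes, zero at the start; "wrist_torque": the same for the moment, N m; "opening": opening from 0.0 (shut) to 1.0 (fully open).
Only numpy, scipy, OpenCV 4.12 (cv2) and the standard library are available. Lean on these libraries where they do the work, as an engineer would, in place of code of your own. Each camera call takes 0.05 s, during which the arm holds its last target. There are 200 camera calls.

## Working session

There is one attempt and no reset: what is moved stays moved. The work goes in short steps, Python scripts to look and compute and a tool call to move; the robot and the scene stay as the last step left them, time stands still between calls to the robot, and variables do not carry over. Pictures are saved under pics/ and viewed, about 8 in all and at most 12, crops included, and the job is handed in when it is done.

Besides the shell and the picture viewer there is one more tool, called after "Request:" as name(argument=value, ...), one argument or row to a line, values as JSON. play_rows: Moves the arm, as the interface text tells. Its arguments: {"type":"object","properties":{"targets":{"type":"array"},"newtons":{"type":"number"}},"required":["targets"]}

```bash
ls; mkdir -p pics; cat > h.py <<'E'
import numpy as np, cv2
from plant import ctrl
from scipy.spatial.transform import Rotation as R
def ray(cal,u,v):
    T=np.array(cal["camera_from_world"]);Ri=T[:3,:3].T
    o=-Ri@T[:3,3];d=Ri@np.array([(u-cal["cx"])/cal["fx"],(v-cal["cy"])/cal["fy"],1])
    return o,d/np.linalg.norm(d)
def onz(cal,u,v,z):
    o,d=ray(cal,u,v);return o+d*(z-o[2])/d[2]
def two(r1,r2):
    A=np.zeros((3,3));b=np.zeros(3)
    for o,d in(r1,r2):
        M=np.eye(3)-np.outer(d,d);A+=M;b+=M@o
    return np.linalg.solve(A,b)
def proj(cal,p):
    q=(np.array(cal["camera_from_world"])@np.r_[p,1])[:3]
    return np.array([cal["fx"]*q[0]/q[2]+cal["cx"],cal["fy"]*q[1]/q[2]+cal["cy"]])
E
python3 - <<'E'
from h import *
print(ctrl.get_state())
for n in("scene","top"):
    im=ctrl.read_camera(n);cv2.imwrite(f"pics/{n}0.png",im)
    cv2.imwrite(f"pics/{n}0b.png",cv2.resize(im,(800,600)))
    c=ctrl.calibration(n);o,d=ray(c,256,192);print(n,o,d,c["fx"])
E
```

```text
pics
{'time': 0.0, 'qpos': array([ 1.07897246e+00,  2.87202228e-01,  1.57818827e+00,  3.93183889e-07,
        1.27858426e+00, -1.49976127e-01]), 'dq': array([ 1.05103811e-03, -1.45219803e-03,  4.22964364e-04,  1.87173709e-03,
        8.80760224e-05,  1.31657264e-03]), 'joint_efforts': array([ 2.94270721e-04, -4.05983591e+01, -2.92626768e+01, -1.32032219e-04,
        5.79559404e-03, -6.13659651e-06]), 'eef_pos': array([0.22594983, 0.6354234 , 0.25491662]), 'tcp_rot': array([ 0.11947458,  0.69706813, -0.12107291,  0.69653658]), 'contact_force': array([0.26481952, 0.70503337, 0.63001562]), 'wrist_torque': array([-0.02076201, -0.01157189, -0.02887369]), 'opening': 0.9983338370477675}
scene [1.21371988 0.24399165 0.94861872] [-0.6388157  -0.19363153 -0.74459474] 453.3939174230114
top [0.33858281 0.02809069 1.1488779 ] [ 0.18493152 -0.01246743 -0.98267232] 432.26319184424136
```

View pics/top0b.png

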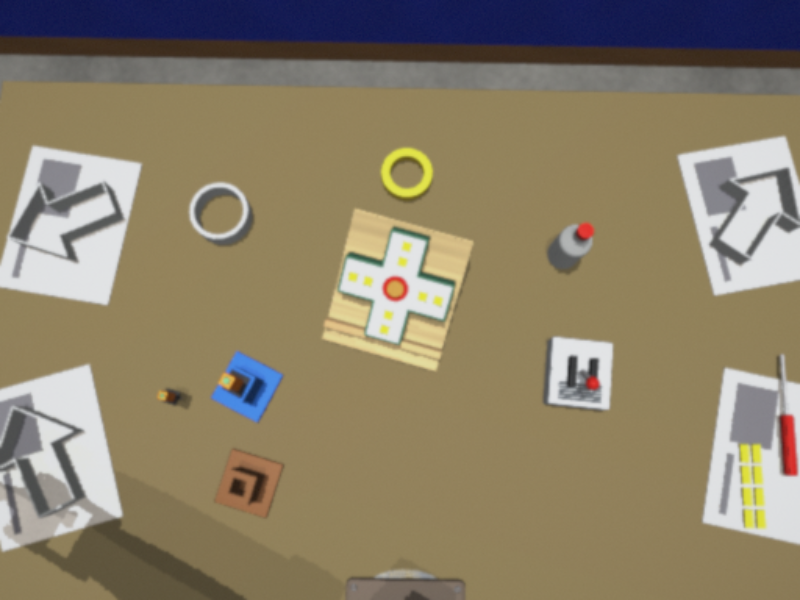

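View pics/scene0b.png

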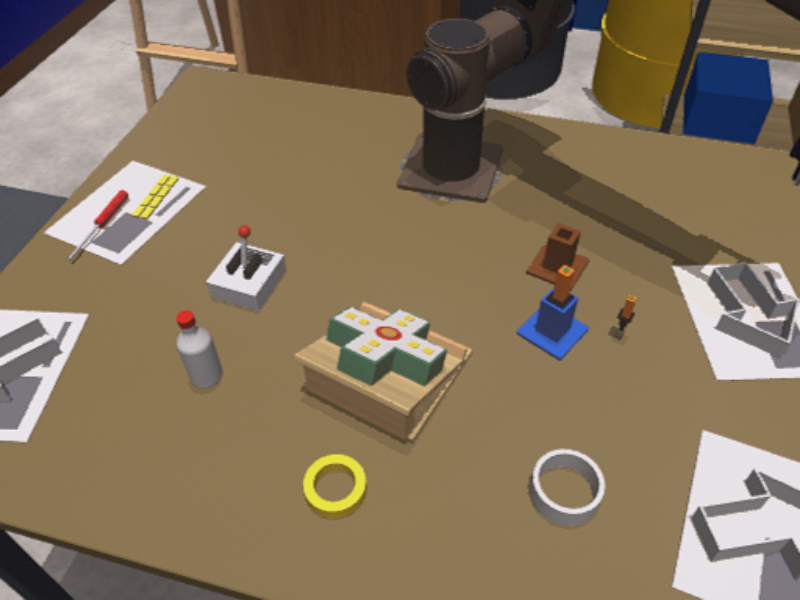

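The top view, in 800 px coordinates, shows the supply with its red ball at (592,383) on the right. The blue stand with the tester is at (247,386), top at (233,380), and the contact is at (395,289). Bystanders: shell (219,212), tape (407,173), glue (575,240). The decoys are the small tester (168,396) and the brown stand (249,483).

```bash
cat > m.py <<'E'
from h import *
T=cv2.imread("pics/top0.png");S=cv2.imread("pics/scene0.png")
ct=ctrl.calibration("top");cs=ctrl.calibration("scene")
def mask(im,lo,hi,box):
    x0,y0,x1,y1=[int(b*.64) for b in box]
    m=cv2.inRange(cv2.cvtColor(im,cv2.COLOR_BGR2HSV),lo,hi);k=np.zeros_like(m);k[y0:y1,x0:x1]=m[y0:y1,x0:x1]
    return k
def biggest(k,n=1):
    N,l,st,c=cv2.connectedComponentsWithStats(k);i=np.argsort(-st[1:,4])[:n]+1
    return [(c[j],st[j,4]) for j in i]
red=((0,150,100),(8,255,255))
bt=biggest(mask(T,*red,(560,360,620,410)))[0];bs=biggest(mask(S,*red,(230,220,260,242)))[0]
print("ball",bt,bs,two(ray(ct,*bt[0]),ray(cs,*bs[0])))
# supply case
def rect(k,z):
    ys,xs=np.nonzero(k);P=np.array([onz(ct,x,y,z)[:2] for x,y in zip(xs,ys)],np.float32)*1000
    return cv2.minAreaRect(P)
k=mask(T,(0,0,120),(180,60,255),(530,325,630,420));print("case",rect(k,.044))
k=mask(T,(100,130,60),(125,255,255),(205,345,290,425));print("foot",rect(k,.008))
# contact: red ring bbox centre
def ring(im,box):
    k=mask(im,*red,box);c=max(cv2.findContours(k,0,2)[0],key=len);return cv2.fitEllipse(cv2.convexHull(c))
et=ring(T,(375,265,420,312));es=ring(S,(365,318,410,345));print(et,es)
C=two(ray(ct,*et[0]),ray(cs,*es[0]));print("ring centre",C)
L=[c for c,a in biggest(mask(T,(20,100,120),(35,255,255),(335,230,460,342)),8)]
w=np.array(L)
th=0.
for _ in range(6):
    n=np.array([-np.sin(.4363)*np.cos(th),-np.sin(.4363)*np.sin(th),np.cos(.4363)])
    ex=np.array([np.cos(.4363)*np.cos(th),np.cos(.4363)*np.sin(th),np.sin(.4363)]);ey=np.cross(n,ex)
    Q=[]
    for u in L:
        o,d=ray(ct,*u);Q.append(o+d*((C-o)@n)/(d@n)-C)
    Q=np.array(Q);a=np.arctan2(Q@ey,Q@ex);r=a-np.round(a/(np.pi/2))*np.pi/2;th+=np.median(r)
print("easel yaw deg",np.degrees(th),np.degrees(r),np.linalg.norm(Q,axis=1))
# tester top: green dot/orange
for nm,im,cal,box in(("t",T,ct,(205,355,262,410)),("s",S,cs,(545,255,585,310))):
    k=mask(im,(5,120,80),(20,255,255),box);ys,xs=np.nonzero(k);print(nm,len(xs),xs.min(),xs.max(),ys.min(),ys.max())
    for p in((0.142),(0.08)):pass
cv2.imwrite("pics/crop.png",np.hstack([cv2.resize(T[218:276,128:188],(400,400)),cv2.resize(S[160:230,330:390],(400,400))]))
E
python3 m.py
```

```text
ball (array([378.79591837, 244.73469388]), np.int32(49)) (array([155.8  , 147.075]), np.int32(40)) [ 0.41083046 -0.28044411  0.1152972 ]
case ((432.1154479980469, -282.3222351074219), (104.56424713134766, 113.65892028808594), 85.32071685791016)
foot ((401.5498046875, 269.4413757324219), (88.4953384399414, 87.41468811035156), 64.05702209472656)
((252.44598388671875, 184.27879333496094), (14.023702621459961, 14.544096946716309), 157.46005249023438) ((248.207275390625, 212.6712646484375), (7.4573163986206055, 15.996167182922363), 101.58094787597656)
ring centre [0.55524002 0.02365923 0.10034455]
easel yaw deg -14.848037425735663 [-0.09520157  0.47521995  0.1668179  -0.76823864 -0.21677113  0.13724394
  0.09509788 -0.17635557] [0.0699527  0.07003042 0.04519144 0.04499859 0.07040861 0.04465037
 0.0451015  0.07008147]
t 84 139 154 238 249
s 384 348 373 163 192
```

View pics/crop.png

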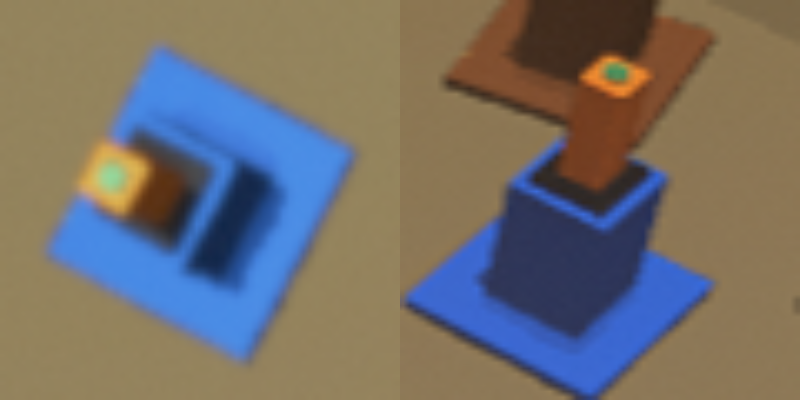

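The crop shows the tester's green-dotted top at about (144.8,243.8) in the top image and (362.2,172.8) in the scene image. I'll work out the pose targets next.

```bash
python3 - <<'E'
from h import *
ct=ctrl.calibration("top");cs=ctrl.calibration("scene")
print("tester top",two(ray(ct,144.8,243.8),ray(cs,362.2,172.8)))
s=ctrl.get_state();M=R.from_quat(s["tcp_rot"]).as_matrix();print(M.round(3),s["eef_pos"])
y=M[:,1];print("jaw yaw",np.degrees(np.arctan2(y[1],y[0])))
for p in [(.45,.40,.27),(.55,.12,.27),(.48,-.15,.25),(.365,-.276,.2)]:print((np.array(p)-s["eef_pos"]).round(3))
E
```

```text
tester top [0.40022948 0.2701963  0.14903446]
[[-0.001  0.335  0.942]
 [-0.002  0.942 -0.335]
 [-1.    -0.002 -0.   ]] [0.22598335 0.6354775  0.25506227]
jaw yaw 70.41469546609795
[ 0.224 -0.235  0.015]
[ 0.324 -0.515  0.015]
[ 0.254 -0.785 -0.005]
[ 0.139 -0.911 -0.055]
```

Request:
play_rows(
  targets=[
    {"delta_pos":[0.112,-0.117,0.015],"delta_rot":[0,0,0.04],"claw":0},
    {"delta_pos":[0.112,-0.117,0.015],"delta_rot":[0,0,0.083],"claw":0},
    {"delta_pos":[0.112,-0.117,0.015],"delta_rot":[0,0,0.083],"claw":0},
    {"delta_pos":[0.224,-0.235,0.015],"delta_rot":[0,0,0.083],"claw":0},
    {"delta_pos":[0.224,-0.235,0.015],"delta_rot":[0,0,0.083],"claw":0},
    {"delta_pos":[0.224,-0.235,0.015],"delta_rot":[0,0,0.083],"claw":0},
    {"delta_pos":[0.224,-0.235,0.015],"delta_rot":[0,0,0.083],"claw":0},
    {"delta_pos":[0.324,-0.515,0.015],"delta_rot":[0,0,0.083],"claw":0},
    {"delta_pos":[0.324,-0.515,0.015],"delta_rot":[0,0,0.083],"claw":0},
    {"delta_pos":[0.324,-0.515,0.015],"delta_rot":[0,0,0.083],"claw":0},
    {"delta_pos":[0.324,-0.515,0.015],"delta_rot":[0,0,0.083],"claw":0},
    {"delta_pos":[0.324,-0.515,0.015],"delta_rot":[0,0,0.083],"claw":0},
    {"delta_pos":[0.324,-0.515,0.015],"delta_rot":[0,0,0.083],"claw":0},
    {"delta_pos":[0.324,-0.515,0.015],"delta_rot":[0,0,0.083],"claw":0},
    {"delta_pos":[0.254,-0.785,0.0],"delta_rot":[0,0,0.083],"claw":0},
    {"delta_pos":[0.254,-0.785,0.0],"delta_rot":[0,0,0.083],"claw":0},
    {"delta_pos":[0.254,-0.785,0.0],"delta_rot":[0,0,0.083],"claw":0},
    {"delta_pos":[0.254,-0.785,0.0],"delta_rot":[0,0,0.083],"claw":0},
    {"delta_pos":[0.254,-0.785,0.0],"delta_rot":[0,0,0.083],"claw":0},
    {"delta_pos":[0.254,-0.785,0.0],"delta_rot":[0,0,0.083],"claw":0},
  ],
)

```text
time: 1.77
eef_pos: [0.4898, -0.0916, 0.2575]
tcp_rot: [0.028, 0.707, -0.029, 0.706]
contact_force: [1.1, -0.3, -0.6]
opening: 0.002
```

Request:
play_rows(
  targets=[
    {"delta_pos":[-0.125,-0.185,0],"delta_rot":[0,0,0],"claw":0},
    {"delta_pos":[-0.125,-0.185,0],"delta_rot":[0,0,0],"claw":0},
    {"delta_pos":[-0.125,-0.185,0],"delta_rot":[0,0,0],"claw":0},
    {"delta_pos":[-0.125,-0.185,0],"delta_rot":[0,0,0],"claw":0},
    {"delta_pos":[-0.125,-0.185,0],"delta_rot":[0,0,0],"claw":0},
    {"delta_pos":[-0.125,-0.185,0],"delta_rot":[0,0,0],"claw":0},
    {"delta_pos":[-0.125,-0.185,0],"delta_rot":[0,0,0],"claw":0},
    {"delta_pos":[-0.125,-0.185,-0.137],"delta_rot":[0,0,0],"claw":0},
    {"delta_pos":[-0.125,-0.185,-0.137],"delta_rot":[0,0,0],"claw":0},
    {"delta_pos":[-0.125,-0.185,-0.137],"delta_rot":[0,0,0],"claw":0},
    {"delta_pos":[-0.125,-0.185,-0.137],"delta_rot":[0,0,0],"claw":0},
    {"delta_pos":[-0.125,-0.185,-0.137],"delta_rot":[0,0,0],"claw":0},
    {"delta_pos":[-0.125,-0.185,-0.137],"delta_rot":[0,0,0],"claw":0},
  ],
)

```text
time: 2.85
eef_pos: [0.3649, -0.2756, 0.1199]
tcp_rot: [0.028, 0.707, -0.028, 0.706]
contact_force: [0.3, -0.7, 0.6]
opening: 0.003
```

Request:
play_rows(
  targets=[
    {"delta_pos":[0.01,-0.001,0],"delta_rot":[0,0,0],"claw":0},
    {"delta_pos":[0.02,-0.002,0],"delta_rot":[0,0,0],"claw":0},
    {"delta_pos":[0.03,-0.0025,0],"delta_rot":[0,0,0],"claw":0},
    {"delta_pos":[0.038,-0.003,0],"delta_rot":[0,0,0],"claw":0},
    {"delta_pos":[0.046,-0.004,0],"delta_rot":[0,0,0],"claw":0},
    {"delta_pos":[0.054,-0.0045,0],"delta_rot":[0,0,0],"claw":0},
    {"delta_pos":[0.062,-0.005,0],"delta_rot":[0,0,0],"claw":0},
    {"delta_pos":[0.068,-0.0055,0],"delta_rot":[0,0,0],"claw":0},
    {"delta_pos":[0.073,-0.006,0],"delta_rot":[0,0,0],"claw":0},
    {"delta_pos":[0.077,-0.006,0],"delta_rot":[0,0,0],"claw":0},
    {"delta_pos":[0.077,-0.006,0],"delta_rot":[0,0,0],"claw":0},
  ],
)

```text
time: 3.77
eef_pos: [0.4393, -0.2811, 0.119]
tcp_rot: [0.028, 0.711, -0.027, 0.702]
contact_force: [-11.9, -1.2, 3.9]
opening: -0.0
```

```bash
python3 - <<'E'
from h import *
im=ctrl.read_camera("scene");cv2.imwrite("pics/s1.png",cv2.resize(im[110:220,110:240],(780,660)[:2] and (700,592)))
E
```

```text
(no output)
```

View pics/s1.png

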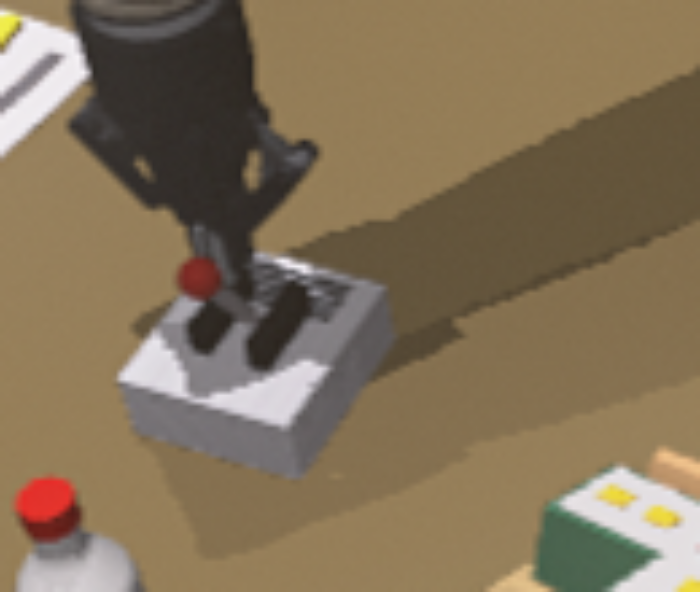

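```bash
cat > fin.py <<'E'
from h import *
th=np.radians(-14.85);a=np.radians(25)
n=np.array([-np.sin(a)*np.cos(th),-np.sin(a)*np.sin(th),np.cos(a)])
C=np.array([.55524,.02366,.10034])+.003*n
rt=R.from_rotvec(a*np.cross([0,0,1],n)/np.sin(a))
def yawdown(deg): # tool x down, y at yaw
    y=np.array([np.cos(np.radians(deg)),np.sin(np.radians(deg)),0]);x=np.array([0,0,-1.])
    return R.from_matrix(np.c_[x,y,np.cross(x,y)])
def delta(pos,rot):
    s=ctrl.get_state();dr=(rot*R.from_quat(s["tcp_rot"]).inv()).as_rotvec()/np.pi
    return (pos-s["eef_pos"]).round(4),dr.round(4)
E
python3 - <<'E'
from fin import *
cs=ctrl.calibration("scene")
print("ball exp",proj(cs,[.467,-.284,.108]),"seen 147,161.5"); print("n",n,"C",C)
print(delta(C+n*.16,rt*yawdown(64)), C+n*.16)
E
```

```text
ball exp [146.42180719 162.79313547] seen 147,161.5
n [-0.40850285  0.10831257  0.90630779] C [0.55401449 0.02398494 0.10305892]
(array([0.0493, 0.3224, 0.1291]), array([-0.0114, -0.1428, -0.1178])) [0.48865403 0.04131495 0.24806817]
```

Request:
play_rows(
  targets=[
    {"delta_pos":[-0.035,0.003,0],"delta_rot":[0,0,0],"claw":0},
    {"delta_pos":[-0.06,0.005,0],"delta_rot":[0,0,0],"claw":0},
    {"delta_pos":[-0.06,0.005,0.14],"delta_rot":[0,0,0],"claw":0},
    {"delta_pos":[-0.06,0.005,0.14],"delta_rot":[0,0,0],"claw":0},
    {"delta_pos":[-0.06,0.005,0.14],"delta_rot":[0,0,0],"claw":0},
    {"delta_pos":[-0.06,0.005,0.14],"delta_rot":[0,0,0],"claw":0},
    {"delta_pos":[0.05,0.18,0.14],"delta_rot":[0,0,0],"claw":85},
    {"delta_pos":[0.05,0.18,0.14],"delta_rot":[0,0,0],"claw":85},
    {"delta_pos":[0.05,0.18,0.14],"delta_rot":[0,0,0],"claw":85},
    {"delta_pos":[0.05,0.18,0.14],"delta_rot":[0,0,0],"claw":85},
    {"delta_pos":[0.05,0.18,0.14],"delta_rot":[0,0,0],"claw":85},
    {"delta_pos":[0.05,0.18,0.14],"delta_rot":[0,0,0],"claw":85},
  ],
)

```text
time: 4.82
eef_pos: [0.4921, -0.0956, 0.2594]
tcp_rot: [0.027, 0.709, -0.024, 0.704]
contact_force: [-1.2, -0.9, 0.4]
opening: 0.845
```

```bash
python3 - <<'E'
from fin import *
im=ctrl.read_camera("scene");cs=ctrl.calibration("scene")
cv2.imwrite("pics/s2.png",im)
k=cv2.inRange(cv2.cvtColor(im,cv2.COLOR_BGR2HSV),(0,150,80),(8,255,255))[140:190,130:180];m=cv2.moments(k,True)
print("ball px",m["m10"]/m["m00"]+130,m["m01"]/m["m00"]+140,m["m00"])
print(delta(C+n*.16,rt*yawdown(64)))
E
```

```text
ball px 146.325 160.85 40.0
(array([-0.0024,  0.1392, -0.0111]), array([-0.0112, -0.1422, -0.1197]))
```

The lever is on: the ball shows at (146,161), and I expected (146,163). Before picking the tester, I'll try the tilted pose in free air to see if it's reachable.

Request:
play_rows(
  targets=[
    {"delta_pos":[-0.002,0.139,0.02],"delta_rot":[-0.011,-0.142,-0.12],"claw":85},
    {"delta_pos":[-0.002,0.139,0.02],"delta_rot":[-0.011,-0.142,-0.12],"claw":85},
    {"delta_pos":[-0.002,0.139,0.02],"delta_rot":[-0.011,-0.142,-0.12],"claw":85},
    {"delta_pos":[-0.002,0.139,0.02],"delta_rot":[-0.011,-0.142,-0.12],"claw":85},
    {"delta_pos":[-0.002,0.139,-0.01],"delta_rot":[-0.011,-0.142,-0.12],"claw":85},
    {"delta_pos":[-0.002,0.139,-0.01],"delta_rot":[-0.011,-0.142,-0.12],"claw":85},
    {"delta_pos":[-0.002,0.139,-0.01],"delta_rot":[-0.011,-0.142,-0.12],"claw":85},
  ],
)

```text
time: 5.45
eef_pos: [0.487, 0.0412, 0.2465]
tcp_rot: [0.15, 0.523, -0.16, 0.824]
contact_force: [0.8, 0.1, 1.4]
opening: 0.995
```

```bash
python3 - <<'E'
from fin import *
s=ctrl.get_state();print(s["qpos"])
print("err to probe",delta(C+n*.16,rt*yawdown(64)))
print("pregrasp",delta(np.array([.4005,.2695,.24]),yawdown(64)))
w=ctrl.calibration("wrist");cv2.imwrite("pics/w1.png",ctrl.read_camera("wrist"));print(proj(w,C))
E
```

```text
[-0.09081966 -0.33151504  2.23931125 -0.09667244  0.812393   -1.15709719]
err to probe (array([0.0016, 0.0001, 0.0016]), array([-0.0004, -0.0023, -0.0002]))
pregrasp (array([-0.0865,  0.2283, -0.0065]), array([ 0.0352,  0.132 , -0.0002]))
[251.54668638 185.09270082]
```

View pics/w1.png

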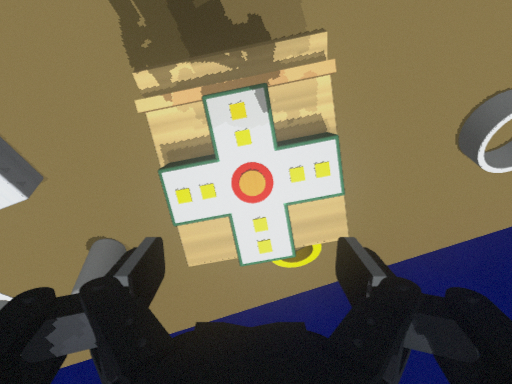

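The tilted pose is reachable. The contact shows at (252,182.5) and my estimate projects to (251.5,185), so they agree within about 2 mm. Next, the tester.

Request:
play_rows(
  targets=[
    {"delta_pos":[-0.02,0.05,0.03],"delta_rot":[0.035,0.132,0],"claw":85},
    {"delta_pos":[-0.087,0.228,0.01],"delta_rot":[0.035,0.132,0],"claw":85},
    {"delta_pos":[-0.087,0.228,0.01],"delta_rot":[0.035,0.132,0],"claw":85},
    {"delta_pos":[-0.087,0.228,0.01],"delta_rot":[0.035,0.132,0],"claw":85},
    {"delta_pos":[-0.087,0.228,0.01],"delta_rot":[0.035,0.132,0],"claw":85},
    {"delta_pos":[-0.087,0.228,0.01],"delta_rot":[0.035,0.132,0],"claw":85},
    {"delta_pos":[-0.087,0.228,0],"delta_rot":[0.035,0.132,0],"claw":85},
    {"delta_pos":[-0.087,0.228,0],"delta_rot":[0.035,0.132,0],"claw":85},
    {"delta_pos":[-0.087,0.228,0],"delta_rot":[0.035,0.132,0],"claw":85},
  ],
)

```text
time: 6.25
eef_pos: [0.4038, 0.2681, 0.2506]
tcp_rot: [0.159, 0.687, -0.159, 0.691]
contact_force: [0.1, -0.1, 0.4]
opening: 1.0
```

```bash
python3 - <<'E'
from fin import *
print("grasp",delta(np.array([.4005,.2695,.129]),yawdown(64)))
w=ctrl.calibration("wrist");im=ctrl.read_camera("wrist");cv2.imwrite("pics/w2.png",im);print(proj(w,[.4005,.2695,.152]))
k=cv2.inRange(cv2.cvtColor(im,cv2.COLOR_BGR2HSV),(40,60,60),(90,255,255))
N,l,st,c=cv2.connectedComponentsWithStats(k)
for i in range(1,N):
    if st[i,4]>15:print(c[i],st[i,4],onz(w,*c[i],.152))
E
```

```text
grasp (array([-0.0033,  0.0014, -0.1216]), array([0.0004, 0.0019, 0.0003]))
[249.95628846 195.8095923 ]
[353.25581395 104.        ] 43 [0.37147726 0.36566218 0.152     ]
[252.11904762 194.94444444] 126 [0.40060851 0.2713171  0.152     ]
[ 76.89215686 361.62745098] 102 [0.4744347 0.0541246 0.152    ]
```

View pics/w2.png

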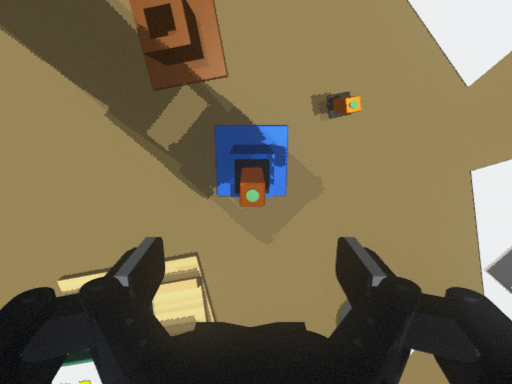

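The larger tester is at (252,195), square to the jaws, so I'll descend and grip.

Request:
play_rows(
  targets=[
    {"delta_pos":[-0.003,0.002,-0.03],"delta_rot":[0,0.002,0],"claw":85},
    {"delta_pos":[-0.003,0.002,-0.06],"delta_rot":[0,0.002,0],"claw":85},
    {"delta_pos":[-0.003,0.002,-0.09],"delta_rot":[0,0.002,0],"claw":85},
    {"delta_pos":[-0.003,0.002,-0.12],"delta_rot":[0,0.002,0],"claw":85},
    {"delta_pos":[-0.003,0.002,-0.121],"delta_rot":[0,0.002,0],"claw":85},
    {"delta_pos":[-0.003,0.002,-0.121],"delta_rot":[0,0.002,0],"claw":10},
    {"delta_pos":[-0.003,0.002,-0.121],"delta_rot":[0,0.002,0],"claw":10},
    {"delta_pos":[-0.003,0.002,-0.121],"delta_rot":[0,0.002,0],"claw":10},
    {"delta_pos":[-0.003,0.002,-0.121],"delta_rot":[0,0.002,0],"claw":10},
    {"delta_pos":[-0.003,0.002,-0.121],"delta_rot":[0,0.002,0],"claw":10},
    {"delta_pos":[-0.003,0.002,-0.121],"delta_rot":[0,0.002,0],"claw":10},
    {"delta_pos":[-0.003,0.002,-0.121],"delta_rot":[0,0.002,0],"claw":10},
    {"delta_pos":[-0.003,0.002,-0.121],"delta_rot":[0,0.002,0],"claw":10},
  ],
  newtons=60,
)

```text
time: 7.38
eef_pos: [0.4019, 0.2701, 0.1314]
tcp_rot: [0.16, 0.688, -0.16, 0.69]
contact_force: [-1.1, -0.4, 6.1]
opening: 0.226
```

Request:
play_rows(
  targets=[
    {"delta_pos":[0,0,0.02],"delta_rot":[0,0,0],"claw":10},
    {"delta_pos":[0,0,0.045],"delta_rot":[0,0,0],"claw":10},
    {"delta_pos":[0,0,0.07],"delta_rot":[0,0,0],"claw":10},
    {"delta_pos":[0,0,0.1],"delta_rot":[0,0,0],"claw":10},
    {"delta_pos":[0,0,0.13],"delta_rot":[0,0,0],"claw":10},
    {"delta_pos":[0,0,0.16],"delta_rot":[0,0,0],"claw":10},
    {"delta_pos":[0,0,0.18],"delta_rot":[0,0,0],"claw":10},
    {"delta_pos":[0,0,0.18],"delta_rot":[0,0,0],"claw":10},
    {"delta_pos":[0,0,0.18],"delta_rot":[0,0,0],"claw":10},
  ],
)

```text
time: 8.13
eef_pos: [0.402, 0.2702, 0.3118]
tcp_rot: [0.16, 0.687, -0.159, 0.69]
contact_force: [0.5, -0.8, -1.0]
opening: 0.227
```

```bash
python3 - <<'E'
from fin import *
print(ctrl.get_state()["eef_pos"],ctrl.get_state()["opening"])
print("prepress",delta(C+n*.18,rt*yawdown(64)))
E
```

```text
[0.40199847 0.27022435 0.31181075] 0.22676276771785564
prepress (array([ 0.0785, -0.2267, -0.0456]), array([-0.0358, -0.1329,  0.0004]))
```

Request:
play_rows(
  targets=[
    {"delta_pos":[0.03,-0.03,0.0],"delta_rot":[0,0,0],"claw":10},
    {"delta_pos":[0.078,-0.06,0.0],"delta_rot":[-0.009,-0.033,0],"claw":10},
    {"delta_pos":[0.078,-0.09,0.0],"delta_rot":[-0.018,-0.066,0],"claw":10},
    {"delta_pos":[0.078,-0.12,0.0],"delta_rot":[-0.036,-0.1,0],"claw":10},
    {"delta_pos":[0.078,-0.15,0.0],"delta_rot":[-0.036,-0.133,0],"claw":10},
    {"delta_pos":[0.078,-0.18,0.0],"delta_rot":[-0.036,-0.133,0],"claw":10},
    {"delta_pos":[0.078,-0.21,0.0],"delta_rot":[-0.036,-0.133,0],"claw":10},
    {"delta_pos":[0.0785,-0.227,-0.01],"delta_rot":[-0.036,-0.133,0],"claw":10},
    {"delta_pos":[0.0785,-0.227,-0.03],"delta_rot":[-0.036,-0.133,0],"claw":10},
    {"delta_pos":[0.0785,-0.227,-0.046],"delta_rot":[-0.036,-0.133,0],"claw":10},
    {"delta_pos":[0.0785,-0.227,-0.046],"delta_rot":[-0.036,-0.133,0],"claw":10},
    {"delta_pos":[0.0785,-0.227,-0.046],"delta_rot":[-0.036,-0.133,0],"claw":10},
  ],
)

```text
time: 9.13
eef_pos: [0.4788, 0.0433, 0.262]
tcp_rot: [0.15, 0.522, -0.161, 0.824]
contact_force: [0.1, -0.2, -2.1]
opening: 0.226
```

```bash
python3 - <<'E'
from fin import *
s=ctrl.get_state();print(s["eef_pos"],s["contact_force"])
print("to .128",delta(C+n*.128,rt*yawdown(64)))
P=s["eef_pos"]-n*.121
for nm in("scene","wrist"):
    c=ctrl.calibration(nm);im=ctrl.read_camera(nm);p=proj(c,P);q=proj(c,C);g=proj(c,s["eef_pos"]);print(nm,"tip",p,"C",q,"tcp",g)
    x0,y0=np.clip(((p+g)/2-[50,42]).astype(int),0,[412,300]);print(x0,y0)
    cv2.imwrite(f"pics/p_{nm}.png",cv2.resize(im[y0:y0+84,x0:x0+100],(500,420),interpolation=cv2.INTER_CUBIC))
a=[cv2.imread(f"pics/p_{n}.png") for n in("scene",)]+[cv2.resize(ctrl.read_camera("wrist"),(300,225))]
b=np.zeros((420,800,3),np.uint8);b[:,:500]=a[0];b[:225,500:]=a[1];cv2.imwrite("pics/p.png",b)
E
```

```text
[0.47879106 0.04330108 0.26200034] [ 0.06345496 -0.23948402 -2.12586126]
to .128 (array([ 0.0229, -0.0055, -0.0429]), array([-0.0001, -0.0021,  0.0004]))
scene tip [253.53257547 190.74415202] C [248.55220542 211.60908224] tcp [264.13870082 143.43107242]
208 125
wrist tip [249.79364494 190.86541793] C [251.0599604  179.41186179] tcp [249.2924273  261.42384967]
199 184
```

View pics/p.png

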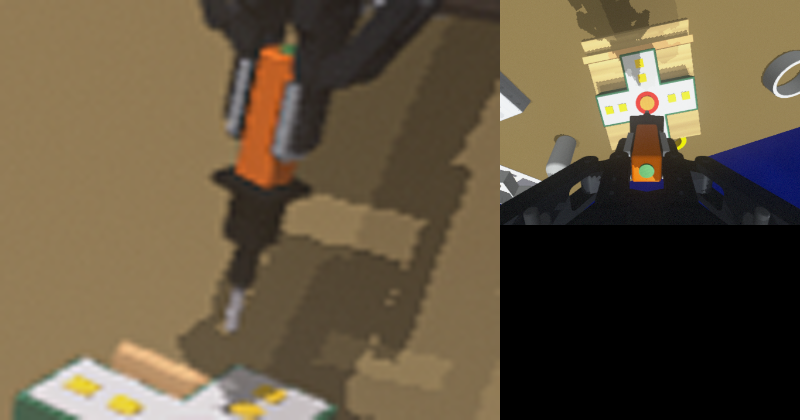

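The tip shows at (254,191) in the scene image against a predicted (253.5,190.7). It's straight in the jaws, so I'll approach along the face normal and then creep in.

Request:
play_rows(
  targets=[
    {"delta_pos":[0.006,-0.0014,-0.012],"delta_rot":[0,-0.002,0],"claw":10},
    {"delta_pos":[0.012,-0.003,-0.024],"delta_rot":[0,-0.002,0],"claw":10},
    {"delta_pos":[0.018,-0.0044,-0.034],"delta_rot":[0,-0.002,0],"claw":10},
    {"delta_pos":[0.0225,-0.0054,-0.042],"delta_rot":[0,-0.002,0],"claw":10},
    {"delta_pos":[0.024,-0.0058,-0.0455],"delta_rot":[0,-0.002,0],"claw":10},
    {"delta_pos":[0.0245,-0.0059,-0.0465],"delta_rot":[0,-0.002,0],"claw":10},
    {"delta_pos":[0.0249,-0.006,-0.0474],"delta_rot":[0,-0.002,0],"claw":10},
    {"delta_pos":[0.0253,-0.0061,-0.0483],"delta_rot":[0,-0.002,0],"claw":10},
    {"delta_pos":[0.0257,-0.0062,-0.0492],"delta_rot":[0,-0.002,0],"claw":10},
    {"delta_pos":[0.0261,-0.0063,-0.0501],"delta_rot":[0,-0.002,0],"claw":10},
    {"delta_pos":[0.0261,-0.0063,-0.0501],"delta_rot":[0,-0.002,0],"claw":10},
    {"delta_pos":[0.0261,-0.0063,-0.0501],"delta_rot":[0,-0.002,0],"claw":10},
  ],
)

```text
time: 10.28
eef_pos: [0.5069, 0.0372, 0.2164]
tcp_rot: [0.151, 0.516, -0.16, 0.828]
contact_force: [-0.4, 0.1, -1.6]
opening: 0.224
```

```bash
cat > st.py <<'E'
from fin import *
s=ctrl.get_state();v=s["eef_pos"]-C;print("t",s["time"],"dist",v@n,"lat",v-(v@n)*n,"F",s["contact_force"],"F.n",s["contact_force"]@n,"tilt",np.degrees(np.arccos(-R.from_quat(s["tcp_rot"]).as_matrix()[:,0]@n)),"dq",abs(s["dq"]).max())
E
python3 st.py
```

```text
t 10.2833 dist 0.12341365561848446 lat [ 0.0033315  -0.00014039  0.0015184 ] F [-0.37789078  0.14444493 -1.57939808] F.n -1.261406114462835 tilt 0.4425808651716432 dq 0.0007238147534245012
```

Request:
play_rows(
  targets=[
    {"delta_pos":[0.0,0,-0.001],"delta_rot":[0,0,0],"claw":10},
    {"delta_pos":[0.0,0,-0.002],"delta_rot":[0,0,0],"claw":10},
    {"delta_pos":[0.0,0,-0.003],"delta_rot":[0,0,0],"claw":10},
    {"delta_pos":[0.0,0,-0.003],"delta_rot":[0,0,0],"claw":10},
    {"delta_pos":[0.0,0,-0.003],"delta_rot":[0,0,0],"claw":10},
  ],
)

```text
time: 10.7
eef_pos: [0.5069, 0.0372, 0.2133]
tcp_rot: [0.151, 0.517, -0.16, 0.828]
contact_force: [-0.1, 0.1, -1.4]
opening: 0.228
```

```bash
python3 st.py
```

```text
t 10.7 dist 0.12056991240903023 lat [0.00209361 0.00015153 0.00092555] F [-0.12481164  0.10702947 -1.38721906] F.n -1.1946688908381937 tilt 0.42696276988988935 dq 0.004548402483918542
```

Request:
play_rows(
  targets=[
    {"delta_pos":[0.0,0,-0.001],"delta_rot":[0,0,0],"claw":10},
    {"delta_pos":[0.0,0,-0.002],"delta_rot":[0,0,0],"claw":10},
    {"delta_pos":[0.0005,0,-0.003],"delta_rot":[0,0,0],"claw":10},
    {"delta_pos":[0.001,0,-0.004],"delta_rot":[0,0,0],"claw":10},
    {"delta_pos":[0.001,0,-0.004],"delta_rot":[0,0,0],"claw":10},
    {"delta_pos":[0.001,0,-0.004],"delta_rot":[0,0,0],"claw":10},
  ],
)

```text
time: 11.2
eef_pos: [0.5082, 0.0371, 0.2097]
tcp_rot: [0.151, 0.516, -0.16, 0.828]
contact_force: [0.3, 0.2, 2.5]
opening: 0.229
```

```bash
python3 st.py
```

```text
t 11.2 dist 0.11679750343325704 lat [0.00191923 0.00042667 0.00081407] F [0.29347336 0.20270167 2.53544464] F.n 2.1999636550142556 tilt 0.4889451292460422 dq 0.0018408447878239728
```

Request:
play_rows(
  targets=[
    {"delta_pos":[0,0,0],"delta_rot":[0,0,0],"claw":10},
    {"delta_pos":[0,0,0],"delta_rot":[0,0,0],"claw":10},
    {"delta_pos":[0,0,0],"delta_rot":[0,0,0],"claw":10},
    {"delta_pos":[0,0,0],"delta_rot":[0,0,0],"claw":10},
    {"delta_pos":[0,0,0],"delta_rot":[0,0,0],"claw":10},
  ],
)

```text
time: 11.62
eef_pos: [0.5083, 0.037, 0.2098]
tcp_rot: [0.151, 0.516, -0.16, 0.828]
contact_force: [-0.9, -0.2, 0.9]
opening: 0.224
```

```bash
python3 st.py; python3 - <<'E'
from fin import *
im=ctrl.read_camera("scene");cv2.imwrite("pics/e.png",np.hstack([cv2.resize(im[125:245,190:310],(400,400),interpolation=cv2.INTER_CUBIC),cv2.resize(im,(400,300))[:, :][[*range(300)]+[299]*100]]))
E
python3 st.py
```

```text
t 11.6167 dist 0.11680640517197395 lat [0.00196006 0.00040363 0.00083523] F [-0.9377101  -0.20162376  0.89074874] F.n 1.168511387737346 tilt 0.49725986484453033 dq 0.0010786914098361406
t 11.6667 dist 0.11682429507745362 lat [0.00197789 0.00040523 0.00084307] F [-0.70632855 -1.08148493  0.87273188] F.n 0.962362518156358 tilt 0.49779077005395933 dq 0.0026710707831058885
```

View pics/e.png

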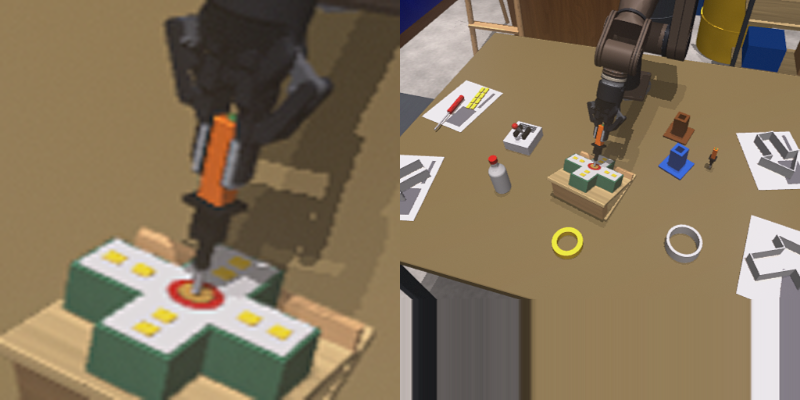

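Request:
play_rows(
  targets=[
    {"delta_pos":[0.0003,0,-0.001],"delta_rot":[0,0,0],"claw":10},
    {"delta_pos":[0.0006,0,-0.002],"delta_rot":[0,0,0],"claw":10},
    {"delta_pos":[0.0006,0,-0.002],"delta_rot":[0,0,0],"claw":10},
    {"delta_pos":[0.0006,0,-0.002],"delta_rot":[0,0,0],"claw":10},
    {"delta_pos":[0.0006,0,-0.002],"delta_rot":[0,0,0],"claw":10},
    {"delta_pos":[0.0006,0,-0.002],"delta_rot":[0,0,0],"claw":10},
  ],
)

```text
time: 12.17
eef_pos: [0.509, 0.037, 0.208]
tcp_rot: [0.151, 0.516, -0.16, 0.828]
contact_force: [-0.9, -1.3, 0.7]
opening: 0.225
```

```bash
python3 st.py; python3 -c "
from plant import ctrl
print(ctrl.sign_off())"
```

```text
t 12.1667 dist 0.1148724132714542 lat [0.00188815 0.00056258 0.00078382] F [-0.85320014 -1.3285869   0.73995616] F.n 0.8752600597077699 tilt 0.5187292086751737 dq 0.0016524260723187543
the job is handed in; nothing more can be done
None
```

I switched the supply on, lifted the tester from its blue stand, pressed its tip on the brass contact, and handed the job in at 12.2 s, still gripping it. The hand-in gives no verdict, so these are my own last checks:

- **Lever:** the ball showed within 2 px of the expected on position, after a 12 N push against the stop.
- **Position and angle:** in the last picture the tip was on the brass contact, slightly off centre. The tool was about 2 mm to the side of the line through the contact and 0.5° from square.
- **Push:** the wrist force suggests about 2 N on the tip after allowing for the tester's weight. The tool's distance from the sign suggests the tip was pushed in about 6 mm, which should take about 3.2 N. These disagree by about 1 N, which is within the sensor noise I saw, and both are inside the limits.
- **Steadiness and bystanders:** the arm was still, and the shell, glue bottle and tape looked untouched in the last picture. I did not measure their positions.

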